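Load the bottle shaker and pin its carriage to the drive

TASK

Get the bottle shaker ready for a run: lift the spring finger out of the cover's notch, swing it clear to the side and let it down while the cover still lies in place, leave it there, then take the cover off and lay it flat in the draining tray. Slide the carriage home so that its eye goes between the ears of the drive's yoke, pass the clevis pin from the white block down through both ears and the eye until its flange sits on the upper ear, and stand every milk bottle upright in a compartment of its own in the carriage. Leave the beaker, timer and disinfectant bottle where they are.

Things in the scene. Friction and masses are not known exactly. Their poses are not given: they have to be found in the camera images.
- carriage (a joint): slide of the bottle carriage along the shaker's rails, m. 0 = as found (uncoupled), 0.040 = home against its end stop, where the eye's hole is in line with the yoke's holes. It moves along the shaker's +x axis, towards the drive, against about 2.5 N of friction and stays where it is left.
- finger_lift (a joint): height of the spring hold-down finger, m, positive up: 0 = pressing on the cover, up to 0.016 lifted, -0.004 = let down with nothing under it. A spring pushes it down with about 6 N at 0 and 10 N when fully lifted. Its nib stands 4 mm deep in the notch of the cover, so it must be raised 5 mm or more before it can swing.
- finger_swing (a joint): swing of the hold-down finger about its upright post, rad: 0 = pointing over the cover, grows clockwise seen from above to 1.6 (end stop), when the finger points back along the shaker's -x, beside the carriage and clear of the cover. Light friction: it stays where it is left.
- finger_stud (a point): black upright grip stud on the end of the hold-down finger, 12 mm across with a 16 mm head, 29 mm high in all; this point is on its axis, 13 mm above the finger's upper face and 16 mm below the stud's top. It turns with the finger; at the start its x, y, z axes are those of the shaker.
- finger_pivot (a point): on the axis of the finger's post, level with finger_stud and 41 mm from it; the post, 8 mm thick with an 18 mm head, stands at the middle of the carriage's left (+y) side and rises 31 mm above this point at rest.
- carriage_mid (a point): centre of the floor of the bottle carriage, a square stainless tray 138 mm on each side with walls 35 mm high above this floor, divided by a cross of 3 mm walls of the same height into four square compartments, each 64 mm wide inside; their centres are at x, y = +-33.5 mm from this point. Four small tabs stand 9 mm above the walls round the cover. x points to the drive along the slide, y to the carriage's left, z up. It moves with the carriage.
- handle_mid (a point): middle of the carriage's bail handle, a level steel bar 8 mm thick and 80 mm long (along y) on two uprights at the end away from the drive, 9 mm outside the tray's wall and 28 mm above the wall's top, 100 mm above the bench.
- eye_hole (a point): centre of the eye's hole at the upper face of the eye: a flat lug with a 13 mm upright hole, 8 mm thick, 30 mm wide, standing out from the carriage's drive end. 102 mm ahead of the carriage's centre; its upper face is 53 mm above the bench.
- yoke_hole (a point): centre of the yoke's hole at the upper face of its upper ear, 64 mm above the bench: two level rounded ears 30 mm wide and 8 mm thick with a 14 mm gap between them, each with a 13 mm upright hole, on the end of the drive rod. x points into the drive, z up. Under the lower ear 24 mm are free.
- cover_knob (a point): centre of the black round knob, 18 mm across and 30 mm high, in the middle of the cover: a flat stainless plate 131 mm square and 4 mm thick, 0.22 kg, lying on the carriage's walls, with a 14 mm notch in its left edge for the finger's nib. The point is 16 mm above the plate's upper face and 20 mm above its underside; z up when flat.
- drain_floor (a point): centre of the floor of the draining tray, a shallow square stainless tray on the left, 204 mm wide inside, walls 24 mm high above this floor and 4 mm thick; the floor is 4 mm above the bench.
- pin_knob (a point): centre of the grip knob of the steel clevis pin, 18 mm across and 30 mm high, above a flange 22 mm across and 4 mm thick. The point is 19 mm above the flange's underside. Shank below: 10 mm thick, 45 mm long, tapered nose; 0.09 kg. It starts in a hole of the white pin block (80 x 44 x 52 mm), flange on the block's top, 42 mm from two hex keys standing 55 mm out of the block. z up along the pin.
- pin_tip (a point): tip of the clevis pin, 45 mm below its flange's underside and 64 mm below pin_knob.
- bottle0_mid (a point): milk bottle 0 (not in every run): squat cream body 54 mm across and 46 mm high, short shoulder, white round cap 40 mm across and 20 mm high at the top; 78 mm tall overall, 0.09 to 0.18 kg, heavy at the bottom; stands upright on the bench at the robot's right. This point is on its axis half-way up, 39 mm above its base; z up along the axis when it stands.
- bottle1_mid (a point): milk bottle 1 (not in every run): squat cream body 54 mm across and 46 mm high, short shoulder, white round cap 40 mm across and 20 mm high at the top; 78 mm tall overall, 0.09 to 0.18 kg, heavy at the bottom; stands upright on the bench at the robot's right. This point is on its axis half-way up, 39 mm above its base; z up along the axis when it stands.
- bottle2_mid (a point): milk bottle 2 (not in every run): squat cream body 54 mm across and 46 mm high, short shoulder, white round cap 40 mm across and 20 mm high at the top; 78 mm tall overall, 0.09 to 0.18 kg, heavy at the bottom; stands upright on the bench at the robot's right. This point is on its axis half-way up, 39 mm above its base; z up along the axis when it stands.
- bottle3_mid (a point): milk bottle 3 (not in every run): squat cream body 54 mm across and 46 mm high, short shoulder, white round cap 40 mm across and 20 mm high at the top; 78 mm tall overall, 0.09 to 0.18 kg, heavy at the bottom; stands upright on the bench at the robot's right. This point is on its axis half-way up, 39 mm above its base; z up along the axis when it stands.
- beaker: bystander: clear plastic beaker 66 mm across, 85 mm high; origin under its centre.
- timer: bystander: flat white timer 60 x 75 x 22 mm; origin under its centre.
- disinfectant: bystander: clear bottle 64 mm across, 170 mm high; origin under its centre.
Things that resemble listed ones, but are neither listed nor needed, are in the scene too. Leave any brown or green look-alike of the part that bears bottle1_mid alone.

How it is judged:
On the way, in this order (a step that is already met when the one before it is completed fails the run):
1. the finger is lifted, swung at least 1 rad aside and let down again while the cover still lies in its place on the carriage (value of joint finger_swing above 1 rad and value of joint finger_lift below 0.002 m and x of cover_knob in the frame of carriage_mid between -0.008 and 0.008 m and y of cover_knob in the frame of carriage_mid between -0.008 and 0.008 m and z of cover_knob in the frame of carriage_mid below 0.061 m), for 0.2 s.
2. the cover lies flat on the floor of the draining tray (x of cover_knob in the frame of drain_floor between -0.05 and 0.05 m and y of cover_knob in the frame of drain_floor between -0.05 and 0.05 m and z of cover_knob in the frame of drain_floor below 0.027 m and angle between cover_knob's own z axis and vertical below 0.08 rad), for 0.2 s.
At the end, for the whole second after the job is handed in: Finger over 1 rad aside; cover flat on the draining tray floor; carriage within 4 mm of home; pin through both ears and the eye, its flange within 4 mm of the upper ear; every bottle present upright (within 0.12 rad) on the floor of a compartment (all of step 2 and value of joint finger_swing above 1 rad and value of joint carriage above 0.036 m and horizontal distance between pin_tip and yoke_hole below 0.005 m and horizontal distance between pin_knob and yoke_hole below 0.006 m and horizontal distance between pin_tip and eye_hole below 0.005 m and z of pin_tip in the frame of yoke_hole between -0.055 and -0.041 m and x of bottle0_mid in the frame of carriage_mid between -0.066 and 0.066 m and y of bottle0_mid in the frame of carriage_mid between -0.066 and 0.066 m and z of bottle0_mid in the frame of carriage_mid between 0.03 and 0.045 m and angle between each of bottle0_mid, bottle1_mid, bottle2_mid, bottle3_mid's own z axis and vertical below 0.12 rad and x of bottle1_mid in the frame of carriage_mid between -0.066 and 0.066 m and y of bottle1_mid in the frame of carriage_mid between -0.066 and 0.066 m and z of bottle1_mid in the frame of carriage_mid between 0.03 and 0.045 m and x of bottle2_mid in the frame of carriage_mid between -0.066 and 0.066 m and y of bottle2_mid in the frame of carriage_mid between -0.066 and 0.066 m and z of bottle2_mid in the frame of carriage_mid between 0.03 and 0.045 m and x of bottle3_mid in the frame of carriage_mid between -0.066 and 0.066 m and y of bottle3_mid in the frame of carriage_mid between -0.066 and 0.066 m and z of bottle3_mid in the frame of carriage_mid between 0.03 and 0.045 m); the robot touches nothing.
It fails at once if the beaker is moved more than 3 cm or tipped (distance of beaker from where it was at the start of the episode above 0.03 m or angle between beaker's own z axis and vertical above 0.3 rad).
It fails at once if the timer is moved more than 3 cm or tipped (distance of timer from where it was at the start of the episode above 0.03 m or angle between timer's own z axis and vertical above 0.3 rad).
It fails at once if the disinfectant bottle is moved more than 3 cm or tipped (distance of disinfectant from where it was at the start of the episode above 0.03 m or angle between disinfectant's own z axis and vertical above 0.3 rad).
Of bottle0, bottle1, bottle2, bottle3 only 2 to 4 are there at a start; the rules pass over those that are not, and their reading is None.
At some moment in a run one of bottle0, bottle1, bottle2, bottle3 may be knocked a few centimetres aside while the robot is not near it.
It also fails if it takes over 208 s, if anything falls off the work surface, if the arm or the gripper's body presses on something with over 40 N, if the wrist force passes 120 N, or if a joint passes its speed limit or range.

ROBOT

A 7-joint arm with a two-finger parallel gripper is mounted at the origin on the work surface. World frame = base frame: x ahead of the robot, y to its left, z up, the work surface at z = 0. Lengths are in m, angles in rad, forces in N, time in s.
With the tool pointing down it reaches from about 0.4 to 0.925 m from the base axis. Payload 4.1 kg.
Tool frame: the origin (TCP) lies on the centre line of the jaws, within the pads' length; the fingertips stand 17 mm ahead of it and the grasp point (between the pads) lies 2 mm behind it; z points along the fingers, y is the direction in which the jaws open and shut (so a half turn about z gives the same grasp; the last joint's range is limited). The gripper opens to 85 mm and grips with 20 to 120 N. Pads are 22 mm wide; open, the fingers measure 114 mm over their backs; the gripper's body (76 mm by 85 mm) begins 54 mm behind the grasp point. The pads swing forward as they close: fully open they stand 13 mm farther back than shut.
Start: joints at [1.144, 0.398, 0.045, 1.537, -0.019, 1.207, -0.051], TCP at [0.209, -0.615, 0.248] pointing down, gripper open.
Joint ranges: [-2.82, 2.82], [-0.49, 2.23], [-1.37, 1.46], [0, 2.46], [-1.36, 4.5], [0.23, 2], [-2.94, 2.94]. Speed limits (rad/s): [2.57, 2.57, 3.14, 3.14, 3.14, 3.14, 3.14].

INTERFACE

Orientations are given as a unit quaternion [w, x, y, z].
In Python, from bench import arm, camera, camera_info, spot_in, silhouettes gives the robot as it stands. Calls block until the motion is done:
- arm.move_to(position, orientation): joint-space move of the TCP to a pose.
- arm.move_straight(position, attitude=None, feed=0.15, threshold=None): straight line of the TCP; attitude=None keeps the orientation; feed is the mean speed in m/s. With threshold (N) it stops when the force on the tool has changed by that much, and returns True; else False.
- arm.movej(angles): joint-space move.
- arm.set_gripper(opening, f_grip=None): finger opening in m; f_grip is the grip in N (None keeps the last); returns when the fingers have stopped.
- arm.sleep(seconds).
- arm.ik(position, orientation): joint angles nearest the present ones, or None.
- camera(name): name is "scene" or "top" or "wrist"; returns (picture, depth): 384x512x3 uint8, red, green, blue; 384x512 float32, m along the optical axis (not along the pixel's ray), 0 where there is no reading.
- camera_info(name): a dict with "mtx" (3x3 intrinsics, pixels), "origin" and "attitude" of the camera in the world; the wrist camera has in their place "hand_eye" (4x4, takes a point from camera to tool coordinates, whose origin is the TCP and whose axes are the flange's). Camera axes: x right, y up, looking along -z (the intrinsics and any distortion apply to the point x, -y, -z); pixel columns grow to the right and rows downward; lengths in m; the calibration is good to about 2 mm. A picture is of the moment at which its call begins: read the wrist's pose just before it. camera_info takes no time and is no camera call.
A pose or a line that the arm cannot do raises arm.IKError and nothing moves.
- arm.sign_off(): hands the job in, once; it reports no verdict.
Trained networks look in the newest picture that a camera, given by its name, has taken for a name from the list of things; names that differ only in an ending like _2 or _b are one class to them, and where a whole thing is asked for, a point or a joint stands for the part that bears it (a point fixed in the world has none). Each returns a list of dicts, best first, with "confidence" (0 to 1); they miss things now and then, are a little off and sometimes report something else, mostly with a low value. They report only what shows in the picture. A call takes as long as a camera call. They do not tell look-alikes from the thing itself.
- spot_in(camera, target): "centre" ([row, column] in pixels, amid what is visible of it).
- silhouettes(camera, target): "mask" (384x512 bool, what is visible of it) and "centre" ([row, column] in pixels, amid what is visible of it).
Readings, each from a call of its own:
- arm.read_clock(): time.
- arm.read_joint_pos(): joint angles.
- arm.read_qvel(): joint speeds.
- arm.read_joint_efforts(): joint torques, N m.
- arm.read_eef_pos(): TCP position.
- arm.read_tool_rot(): TCP orientation.
- arm.read_wrist_force(): force on the tool from outside, world axes, zero at the start.
- arm.read_torque(): the same for the moment, N m.
- arm.read_finger_gap(): finger opening in m.
Only numpy, scipy, OpenCV 4.12 (cv2) and the standard library are available. Lean on these libraries where they do the work, as an engineer would, in place of code of your own. Each camera call takes 0.05 s, during which the arm holds its last target.

## Working session

There is one attempt and no reset: what is moved stays moved. The work goes in short steps, each a Python script; the robot and the scene stay as the last script left them, time stands still between calls to the robot, and variables do not carry over. Pictures are saved under pics/ and viewed, and the job is handed in when it is done.

```bash
ls; mkdir -p pics; cat > h.py <<'E'
import numpy as np, cv2
from scipy.spatial.transform import Rotation as R
from bench import arm, camera, camera_info, spot_in, silhouettes
def save(n,img): cv2.imwrite('pics/'+n+'.png',cv2.cvtColor(img,cv2.COLOR_RGB2BGR))
E
python3 - <<'E'
from h import *
for c in ['scene','top','wrist']:
    i=camera_info(c); print(c,i)
    p,d=camera(c); save(c+'0',p); np.save(c+'0.npy',d)
print(arm.read_eef_pos(),arm.read_tool_rot(),arm.read_clock(),arm.read_wrist_force())
E
```

```text
pics
scene {'mtx': array([[368.52809594,   0.        , 249.20622319],
       [  0.        , 368.52809594, 189.08636646],
       [  0.        ,   0.        ,   1.        ]]), 'origin': array([ 1.12914658, -0.35911324,  0.71467579]), 'attitude': array([0.78731096, 0.35611894, 0.19722884, 0.46305673])}
top {'mtx': array([[400.58354564,   0.        , 254.64226285],
       [  0.        , 400.58354564, 187.8743274 ],
       [  0.        ,   0.        ,   1.        ]]), 'origin': array([0.32726607, 0.00294986, 1.22413168]), 'attitude': array([ 0.70620639,  0.05603034, -0.07262294, -0.70203921])}
wrist {'mtx': array([[338.84143458,   0.        , 255.57846078],
       [  0.        , 338.84143458, 195.30560728],
       [  0.        ,   0.        ,   1.        ]]), 'hand_eye': array([[ 1.56209140e-03,  9.60555154e-01,  2.78085160e-01,
         7.13576977e-02],
       [ 9.99998735e-01, -1.41741328e-03, -7.21310673e-04,
         2.20649254e-06],
       [-2.98697084e-04,  2.78085935e-01, -9.60556153e-01,
        -1.26087534e-01],
       [ 0.00000000e+00,  0.00000000e+00,  0.00000000e+00,
         1.00000000e+00]])}
[ 0.20921502 -0.61493894  0.24749136] [-7.29344122e-04  9.86580519e-01  1.63273758e-01 -1.67396963e-04] 0.15 [-0.48843975 -0.57704142 -0.55786203]
```

View pics/scene0.png

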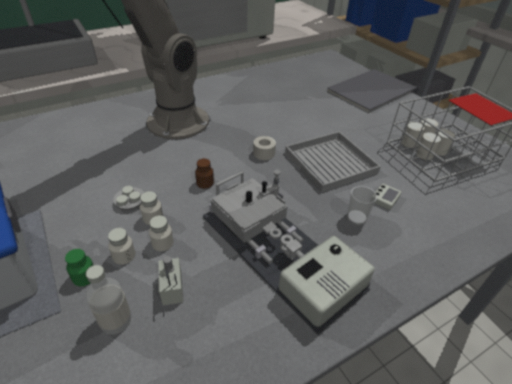

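View pics/top0.png

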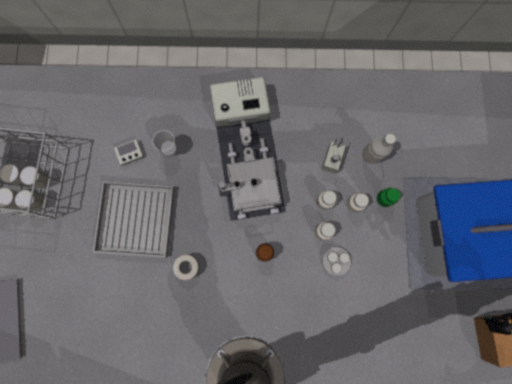

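View pics/wrist0.png

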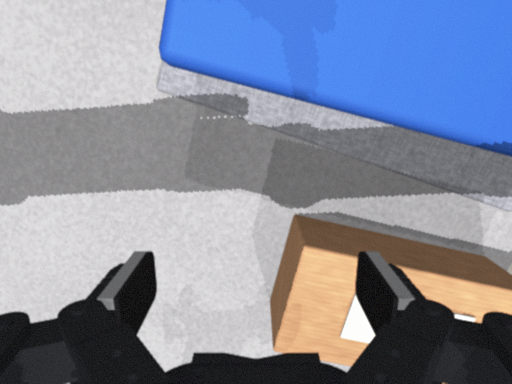

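Top view: the shaker is at columns 220-285, rows 120-220, with the drive at (240,100). The draining tray is at (135,220), the pin block at (335,155), and cream-white bottles at (327,199), (358,201) and (325,230). A brown look-alike is at (265,252) and a green one at (389,197). Next I'll run the networks.

```bash
cat >> h.py <<'E'
def cam_T(name):
    i=camera_info(name)
    if name=='wrist':
        T=np.eye(4);q=arm.read_tool_rot();T[:3,:3]=R.from_quat(np.r_[q[1:],q[0]]).as_matrix();T[:3,3]=arm.read_eef_pos()
        return T@i['hand_eye'],i['mtx']
    T=np.eye(4);q=i['attitude'];T[:3,:3]=R.from_quat(np.r_[q[1:],q[0]]).as_matrix();T[:3,3]=i['origin'];return T,i['mtx']
def ray(T,K,rc):
    r,c=rc; d=np.array([(c-K[0,2])/K[0,0],-(r-K[1,2])/K[1,1],-1.]); return T[:3,:3]@d
def at_z(T,K,rc,z):
    v=ray(T,K,rc);o=T[:3,3]; return o+v*(z-o[2])/v[2]
def at_d(T,K,rc,d): return T[:3,3]+ray(T,K,rc)*d
def proj(T,K,P):
    p=(np.linalg.inv(T)@np.r_[P,1])[:3]; return np.array([K[1,2]-K[1,1]*p[1]/-p[2]*1., K[0,2]+K[0,0]*p[0]/-p[2]])
def tri(obs):
    A=np.zeros((3,3));b=np.zeros(3)
    for T,K,rc in obs:
        v=ray(T,K,rc);v/=np.linalg.norm(v);M=np.eye(3)-np.outer(v,v);A+=M;b+=M@T[:3,3]
    return np.linalg.solve(A,b)
E
python3 - <<'E'
from h import *
for c in ['top','scene']:
    p,d=camera(c);T,K=cam_T(c)
    big=cv2.resize(p[70:290,60:460] if c=='top' else p[120:350,60:430],None,fx=2,fy=2,interpolation=cv2.INTER_CUBIC); save(c+'z',big)
    for n in ['finger_stud','finger_pivot','carriage_mid','handle_mid','eye_hole','yoke_hole','cover_knob','drain_floor','pin_knob','bottle0_mid','beaker','timer','disinfectant']:
        o=''
        for s in spot_in(c,n)[:8]:
            r,q=s['centre'];dd=d[int(round(r)),int(round(q))]
            o+=' [%.0f,%.0f c%.2f %s]'%(r,q,s['confidence'],np.round(at_d(T,K,(r,q),dd),3) if dd else None)
        print(c,n,o)
E
```

```text
top finger_stud  [186,231 c0.57 [0.542 0.044 0.08 ]] [196,325 c0.46 [ 0.516 -0.228  0.082]]
top finger_pivot 
top carriage_mid  [144,168 c0.36 [0.69  0.249 0.   ]]
top handle_mid  [186,238 c0.86 [0.542 0.025 0.08 ]] [151,128 c0.51 [0.662 0.365 0.022]]
top eye_hole  [183,243 c0.81 [0.553 0.009 0.073]] [218,132 c0.68 [0.457 0.348 0.005]] [185,255 c0.54 [ 0.547 -0.026  0.081]] [152,374 c0.19 [ 0.642 -0.373  0.1  ]]
top yoke_hole  [132,242 c0.73 [0.712 0.014 0.064]]
top cover_knob  [182,254 c0.96 [ 0.549 -0.021  0.104]]
top drain_floor  [218,132 c0.96 [0.455 0.347 0.004]]
top pin_knob  [157,333 c0.64 [ 0.631 -0.254  0.087]]
top bottle0_mid  [230,324 c0.72 [ 0.418 -0.224  0.079]] [149,378 c0.56 [ 0.648 -0.377  0.122]]
top beaker  [143,166 c0.59 [0.693 0.256 0.004]]
top timer  [152,127 c0.82 [0.659 0.368 0.024]]
top disinfectant  [149,375 c0.80 [ 0.65  -0.372  0.112]]
scene finger_stud  [188,269 c0.71 [0.539 0.048 0.079]] [265,169 c0.37 [ 0.643 -0.264  0.073]]
scene finger_pivot  [191,269 c0.66 [0.551 0.04  0.081]] [219,261 c0.61 [ 0.625 -0.027  0.077]]
scene carriage_mid  [219,260 c0.71 [ 0.622 -0.027  0.076]] [260,296 c0.69 [0.724 0.015 0.007]]
scene handle_mid  [222,261 c0.57 [ 0.627 -0.027  0.07 ]]
scene eye_hole  [217,258 c0.91 [ 0.614 -0.027  0.075]]
scene yoke_hole  [263,301 c0.73 [ 0.776 -0.019  0.079]]
scene cover_knob  [202,248 c0.94 [ 0.563 -0.026  0.08 ]]
scene drain_floor  [160,330 c0.56 [0.45  0.341 0.001]] [189,267 c0.42 [0.542 0.04  0.08 ]]
scene pin_knob  [261,167 c0.47 [ 0.64  -0.265  0.085]]
scene bottle0_mid  [208,148 c0.98 [ 0.435 -0.244  0.051]]
scene beaker  [204,361 c0.74 [0.699 0.221 0.076]]
scene timer  [198,388 c0.83 [0.677 0.355 0.02 ]]
scene disinfectant  [303,109 c0.76 [ 0.694 -0.394  0.105]]
```

View pics/topz.png

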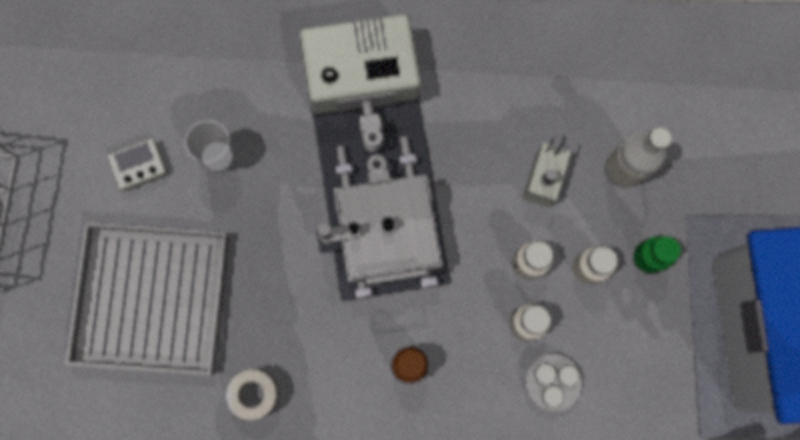

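View pics/scenez.png

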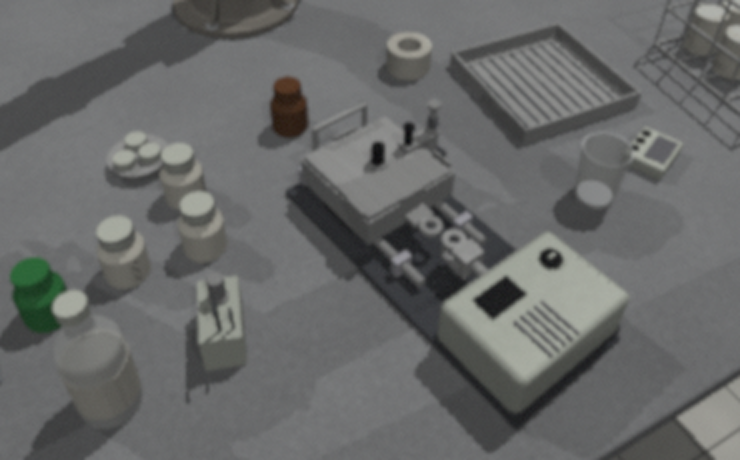

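The three bottles to move are the cream-white ones, seen in the crops at scene (148,208), (118,245)-ish and (158,232). The brown bottle, the green bottle, the rack bottles and the dish don't fit the description. Next is a closer wrist view of the shaker.

```bash
cat >> h.py <<'E'
def Q(yaw):  # tool down; yaw=0: tool x=+world x; jaws along world y
    q=(R.from_euler('z',yaw)*R.from_quat([1,0,0,0])).as_quat(); return np.array([q[3],q[0],q[1],q[2]])
def look(name,targets=(),z=None,draw=True):
    T,K=cam_T('wrist');p,d=camera('wrist');im=p.copy();out={}
    for n in targets:
        for s in spot_in('wrist',n)[:4]:
            r,c=s['centre'];dd=d[int(round(r)),int(round(c))]
            P=at_d(T,K,(r,c),dd) if dd else None
            out.setdefault(n,[]).append((np.array([r,c]),s['confidence'],P))
            print(n,'%.0f,%.0f c%.2f'%(r,c,s['confidence']),None if P is None else np.round(P,4))
            cv2.circle(im,(int(c),int(r)),3,(255,0,0),1);cv2.putText(im,n[:9],(int(c)+4,int(r)),0,.35,(255,0,0),1)
    save(name,cv2.resize(im,None,fx=1.5,fy=1.5)); np.savez(name+'.npz',p=p,d=d,T=T,K=K)
    return T,K,p,d,out
E
python3 - <<'E'
from h import *
arm.move_to([0.55,0.0,0.28],Q(0)); print(arm.read_joint_pos(),arm.read_clock())
look('w1',['finger_stud','finger_pivot','handle_mid','eye_hole','yoke_hole','cover_knob'])
E
```

```text
[ 0.37576848  0.22647771 -0.53253638  1.72329157  0.12188766  1.22500769
 -1.75975984] 4.05
finger_stud 182,212 c0.57 [0.5417 0.0411 0.0845]
finger_pivot 181,204 c0.82 [0.5427 0.0487 0.0839]
handle_mid 173,236 c0.69 [0.5482 0.018  0.0707]
eye_hole 174,237 c0.72 [0.5477 0.0172 0.0725]
yoke_hole 64,244 c0.79 [0.6529 0.0105 0.0535]
cover_knob 163,277 c0.64 [ 0.5628 -0.0212  0.0944]
```

View pics/w1.png

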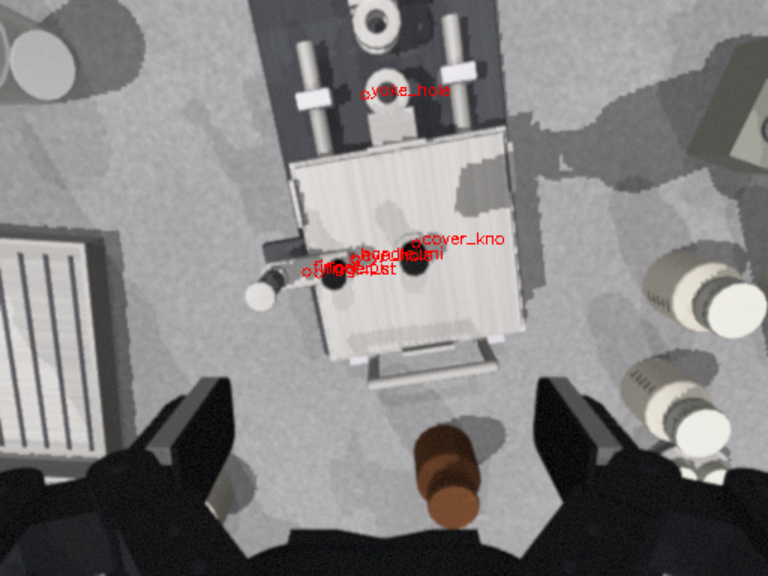

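```bash
python3 - <<'E'
from h import *
f=np.load('w1.npz');p,d,T,K=[f[k] for k in 'pdTK']
save('w1c',cv2.resize(p[0:270,150:370],None,fx=2.9,fy=2.2,interpolation=cv2.INTER_CUBIC) if 0 else cv2.resize(p[0:264,150:370],None,fx=2.25,fy=2.25,interpolation=cv2.INTER_CUBIC))
for rc in [(130,250),(200,300),(215,250),(150,330),(171,277),(181,223),(194,173),(60,268),(13,264),(252,285)]:
    print(rc,np.round(at_d(T,K,rc,d[rc]),4))
E
```

```text
(130, 250) [0.5912 0.0041 0.0773]
(200, 300) [ 0.5215 -0.0462  0.0782]
(215, 250) [0.5047 0.0045 0.0759]
(150, 330) [ 0.5722 -0.0734  0.0781]
(171, 277) [ 0.5576 -0.0205  0.107 ]
(181, 223) [0.5497 0.0278 0.1123]
(194, 173) [0.5423 0.069  0.1288]
(60, 268) [ 0.6561 -0.0134  0.0533]
(13, 264) [ 0.6946 -0.0089  0.0653]
(252, 285) [ 0.4768 -0.0298  0.1048]
```

View pics/w1c.png

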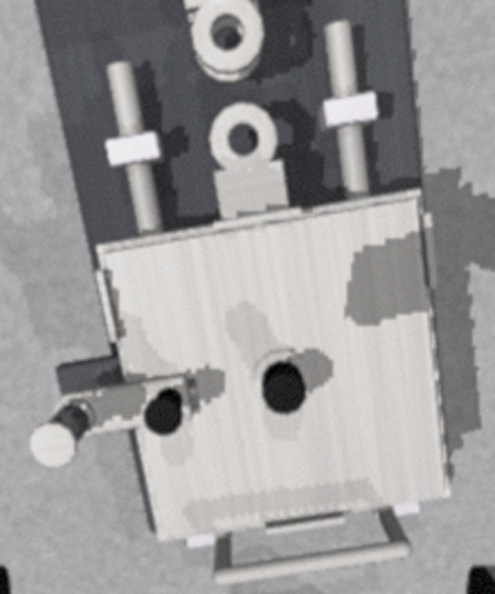

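```bash
python3 - <<'E'
from h import *
f=np.load('w1.npz');p,d,T,K=[f[k] for k in 'pdTK']
g=lambda u,v,z:at_z(T,K,(v/2.25-0.25,150+u/2.25-0.25),z)
eye=g(243,138,.053);yoke=g(228,32,.064);C=[g(*c,.0765) for c in [(98,244),(420,191),(449,495),(160,541)]]
print('eye',eye,'yoke',yoke,'d',np.linalg.norm((eye-yoke)[:2]))
v=yoke-eye;print('yaw eye-yoke',np.arctan2(v[1],v[0]))
for i in range(4):
  e=C[(i+1)%4]-C[i];print(np.linalg.norm(e),np.arctan2(e[1],e[0]))
print('cover c',np.mean(C,0))
kn=g(284,389,.107);st=g(163,413,.112);po=g(53,446,.1285)
print('knob',kn,'stud',st,'post',po, np.linalg.norm((st-po)[:2]),np.arctan2(*(st-po)[[1,0]]))
print('handle',[g(*c,.104) for c in [(218,576),(407,548)]])
e=np.array([np.cos(.1),np.sin(.1)])
v=eye-kn;print('eye-knob',np.linalg.norm(v[:2]),np.arctan2(v[1],v[0]))
# dark mask centroids at depth
P=np.array([[at_d(T,K,(r,c),d[r,c]) for c in range(150,370)] for r in range(0,264)])
dark=(p[:264,150:370].sum(2)<90)
for nm,z0,c in [('knob',.104,kn),('stud',.108,st)]:
  m=dark&(P[:,:,2]>z0)&(np.hypot(P[:,:,0]-c[0],P[:,:,1]-c[1])<.02);print(nm,m.sum(),P[m].mean(0),P[m].min(0),P[m].max(0))
m=(P[:,:,2]>.125);print('post',m.sum(),P[m].mean(0),P[m].min(0),P[m].max(0))
E
```

```text
eye [ 0.65511483 -0.00341546  0.053     ] yoke [0.69408698 0.00277565 0.064     ] d 0.03946084636659289
yaw eye-yoke 0.15754328752287963
0.1350745404425474 -1.4142522680296294
0.13469726080688574 -2.9767631597159827
0.13539110259899934 1.7401410002334226
0.13642808726837008 0.1624852650519682
cover c [ 0.55509926 -0.02037497  0.0765    ]
knob [ 0.55608028 -0.01962534  0.107     ] stud [0.54745532 0.02859717 0.112     ] post [0.53871405 0.06904845 0.1285    ] 0.041384976039063534 -1.3579749720071617
handle [array([0.47239912, 0.00752351, 0.104     ]), array([ 0.48557481, -0.07384544,  0.104     ])]
eye-knob 0.1003523933532445 0.1622404395731544
knob 78 [ 0.55669025 -0.02067235  0.10655547] [ 0.54799146 -0.02691669  0.10413189] [ 0.56275478 -0.01249601  0.10932823]
stud 76 [0.55257445 0.03308043 0.18705216] [0.54110025 0.02245312 0.10832867] [0.56110953 0.04188797 0.28273152]
post 780 [0.56977614 0.02330014 0.25372342] [ 0.53025332 -0.04778201  0.12587455] [0.62142982 0.07811148 0.40592508]
```

Measurements agree with the given sizes. The knob is at the cover's centre (0.5553, -0.020), the shaker's yaw is 0.16, the stud is 49 mm and the post 90 mm to the left, the eye is about 100 mm ahead, and the yoke is 40 mm past it. Now the finger.

```bash
cat >> h.py <<'E'
YAW=0.16; C0=np.array([0.5553,-0.0200])
def S(x,y,z,c=None):
    c=C0 if c is None else c
    return np.r_[c+R.from_euler('z',YAW).as_matrix()[:2,:2]@np.array([x,y]),z]
E
python3 - <<'E'
from h import *
P0=S(0,.0903,0)
stud=lambda a,z:S(-.041*np.sin(a),.0903-.041*np.cos(a),z)
y0=YAW+np.pi/2
for s in (0,-np.pi):
  for a in (0,1.55): print(s,a,arm.ik(stud(a,.12),Q(y0+s-a)))
arm.set_gripper(.045,60)
arm.move_to(stud(0,.19),Q(y0))
print('pos',arm.read_eef_pos(),arm.read_joint_pos())
print(arm.move_straight(stud(0,.102),feed=.08,threshold=8),arm.read_eef_pos(),arm.read_wrist_force())
look('w2')
E
```

```text
0 0 [ 0.473448    0.4414859  -0.75510668  1.89884376  0.36971848  0.94485917
 -0.29484831]
0 1.55 [ 0.27780581  0.32595782 -0.57199569  2.00240555  0.2277633   0.87517956
 -1.80731654]
-3.141592653589793 0 [-0.49360586  0.38646253  0.44956379  1.92442335 -0.21463712  0.87731275
 -2.91644473]
-3.141592653589793 1.55 [ 0.71050676  0.51468854 -1.15338045  1.99329002  0.56358101  1.00162987
  1.0342523 ]
pos [0.54768116 0.02854121 0.19023351] [ 0.50444304  0.35112264 -0.7786093   1.83326475  0.27928882  1.06960621
 -0.22044033]
False [0.54796282 0.028746   0.10257023] [0.1440012  0.46554711 0.56156689]
```

View pics/w2.png

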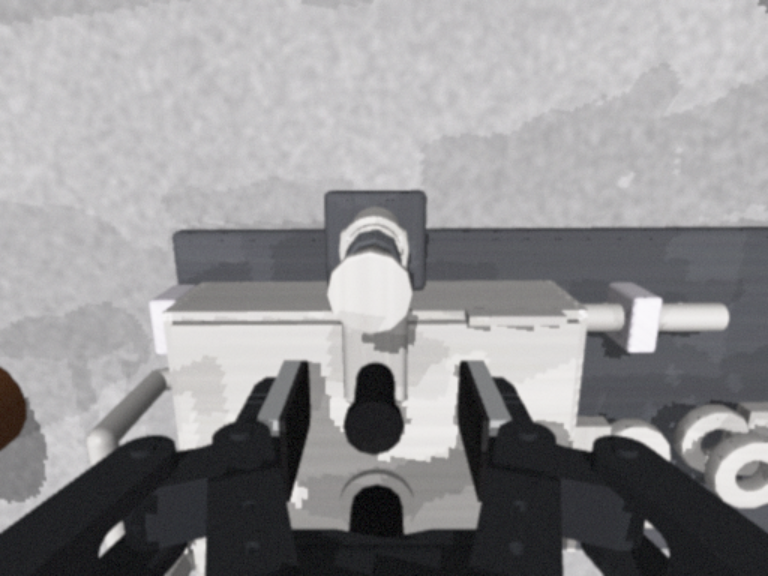

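```bash
python3 - <<'E'
from h import *
f=np.load('w2.npz');p,d,T,K=[f[k] for k in 'pdTK']
tc=np.array([0.54796282,0.028746])
print('tcp@.112',proj(T,K,np.r_[tc,.112])*1.5,'@.083',proj(T,K,np.r_[tc,.083])*1.5)
print('stud top from pix',at_z(T,K,(427/1.5,375/1.5),.112),'post',at_z(T,K,(290/1.5,370/1.5),.1275),at_d(T,K,(193,247),d[193,247]))
E
```

```text
tcp@.112 [430.1197789  380.74883799] @.083 [380.4035635  380.98522249]
stud top from pix [0.54634808 0.02940998 0.112     ] post [0.53907886 0.07006087 0.1275    ] [0.53916291 0.07020319 0.12756869]
```

```bash
python3 - <<'E'
from h import *
pv=np.array([.5394,.0698]);yw=.165
def stud(a,z): t=-np.pi/2+yw-a; return np.r_[pv+.041*np.array([np.cos(t),np.sin(t)]),z]
arm.move_straight(stud(0,.102),feed=.05)
print(arm.set_gripper(0.0,60),arm.read_finger_gap(),arm.read_wrist_force())
arm.move_straight(stud(0,.113),feed=.04)
print('lift',arm.read_eef_pos(),arm.read_wrist_force(),arm.read_finger_gap())
for a in np.linspace(0,1.45,9)[1:]:
    arm.move_straight(stud(a,.113),Q(YAW+np.pi/2-a),feed=.05)
    print(round(a,2),arm.read_wrist_force(),arm.read_eef_pos()-stud(a,.113))
print(arm.read_torque(),arm.read_clock())
look('w3')
E
```

```text
False 0.012282428330811234 [-0.84239085  0.14932467  2.52714818]
lift [0.54547519 0.02926541 0.11236438] [ 1.17690576  1.12420221 -9.41450328] 0.012421216129343483
0.18 [-0.37119757  0.06509034 -9.20179112] [-5.79902685e-04 -7.49847113e-05 -3.74744837e-04]
0.36 [-0.42950547  0.1306217  -8.98567678] [-0.00035009 -0.00013222 -0.0002284 ]
0.54 [ 0.01455004 -0.623157   -9.53450486] [-0.00020632 -0.00014888 -0.00016251]
0.72 [-0.35951861 -0.8304217  -9.61414327] [-0.00017759 -0.00021816 -0.00012366]
0.91 [-1.37641771 -0.52635312 -8.90324718] [-0.00020521 -0.00018305 -0.00015017]
1.09 [-0.7865566  -0.98780687 -9.63007937] [-0.00019449 -0.00013339 -0.00015302]
1.27 [ -2.90952405  -0.99539183 -10.52975513] [-0.00018916 -0.00010473 -0.00014296]
1.45 [-2.04542832 -0.77702108 -9.95573621] [-9.12299132e-05 -8.83975017e-06 -7.45693573e-05]
[-0.10203339  0.45928983 -0.05090173] 11.3083
```

View pics/w3.png

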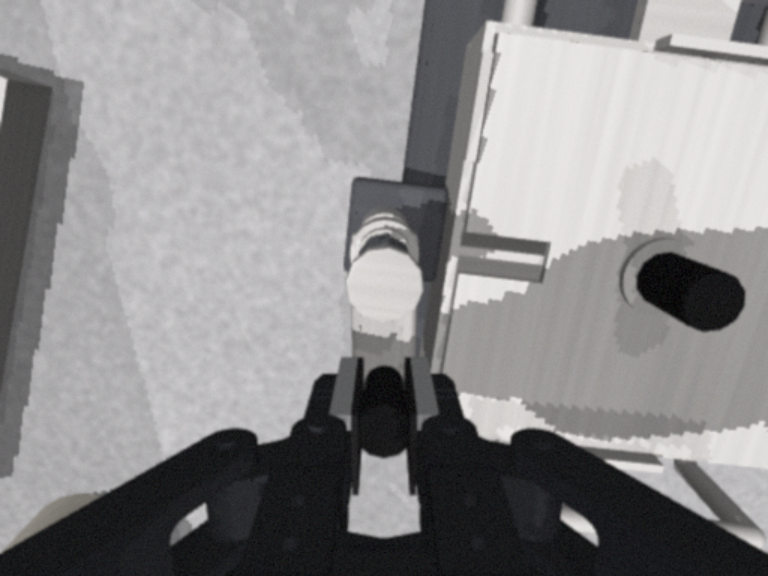

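Swung aside with the cover unmoved. Now I'll let it down and release.

```bash
python3 - <<'E'
from h import *
p=arm.read_eef_pos()
arm.move_straight(p-[0,0,.0115],feed=.04); print(arm.read_wrist_force())
arm.set_gripper(.03); arm.sleep(.3)
arm.move_straight(p+[0,0,.09],feed=.15)
# view from a spot over the cover
arm.move_to(S(-.06,0.0,.25),Q(YAW)); 
look('w4',['cover_knob','finger_stud','drain_floor'])
print(arm.read_clock())
E
```

```text
[-0.04724126 -0.53395464 -5.9218056 ]
cover_knob 100,257 c0.55 [ 0.5642 -0.0208  0.0915]
cover_knob 144,155 c0.37 [0.5139 0.0609 0.0801]
finger_stud 145,152 c0.83 [0.5122 0.063  0.0805]
drain_floor 158,9 c0.60 [0.4627 0.2297 0.0185]
drain_floor 207,506 c0.31 [ 0.4946 -0.3124  0.0173]
13.925
```

View pics/w4.png

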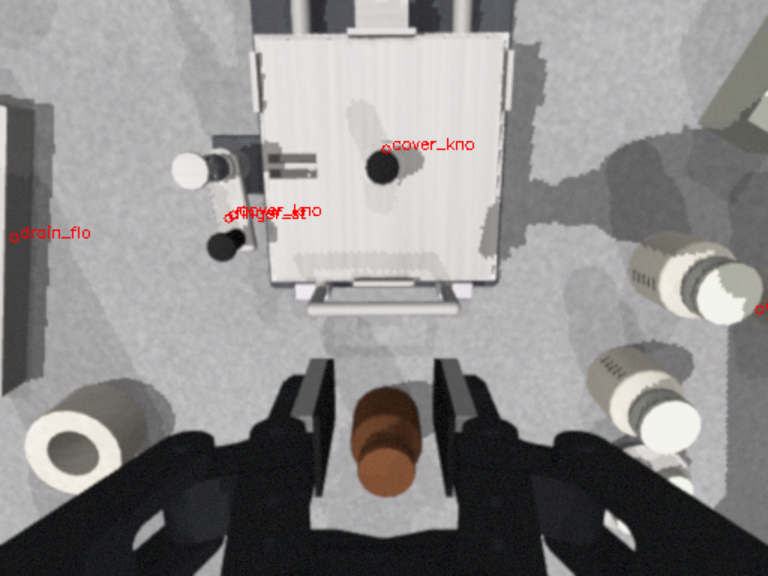

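```bash
python3 - <<'E'
from h import *
T,K=cam_T('top');g=lambda u,v,z:at_z(T,K,(70+v/2-.25,60+u/2-.25),z)
C=[g(*c,.028) for c in [(87,226),(228,231),(214,374),(67,364)]]
for i in range(4):
  e=C[(i+1)%4]-C[i];print(np.linalg.norm(e),np.arctan2(e[1],e[0]))
print('tray',np.mean(C,0))
f=np.load('w4.npz');T,K=f['T'],f['K']
print('knob',at_z(T,K,(167/1.5,382/1.5),.107))
cc=[at_z(T,K,(v/1.5,u/1.5),.0765) for u,v in [(253,35),(509,34),(498,283),(271,285)]]
print('cover',np.mean(cc,0));e=cc[1]-cc[0];e2=cc[2]-cc[3];print(np.arctan2(e[1],e[0])+np.pi/2,np.arctan2(e2[1],e2[0])+np.pi/2)
print('handle',[at_z(T,K,(v/1.5,u/1.5),.104) for u,v in [(310,308),(458,309)]])
E
```

```text
0.21206717837525763 -1.5987062830597119
0.21361443518510032 3.0861036592177338
0.2148166157873232 1.507718432656847
0.20615570325909033 -0.06918730254052123
tray [0.45207278 0.33255566 0.028     ]
knob [ 0.55548913 -0.02018103  0.107     ]
cover [ 0.55405828 -0.02077887  0.0765    ]
0.16267181153747057 0.1684887541162432
handle [array([0.47308936, 0.00756337, 0.104     ]), array([ 0.48568733, -0.07452105,  0.104     ])]
```

```bash
python3 - <<'E'
from h import *
k=np.array([.5553,-.0203]);t=np.array([.452,.333])
arm.set_gripper(.045,80)
arm.move_straight(np.r_[k,.18],Q(.163))
print(arm.move_straight(np.r_[k,.099],feed=.08,threshold=8))
arm.set_gripper(0.0,80);print(arm.read_finger_gap(),arm.read_wrist_force())
arm.move_straight(np.r_[k,.20],feed=.1);print(arm.read_wrist_force(),arm.read_finger_gap())
arm.move_straight(np.r_[t,.20],Q(-.05),feed=.25)
p,d=camera('scene');save('s5',cv2.resize(p,None,fx=1.5,fy=1.5)); print(arm.read_eef_pos(),arm.read_clock())
p,d=camera('top');save('t5',cv2.resize(p[100:300,50:350],None,fx=2.6,fy=2.6))
E
```

```text
False
0.015023501219988782 [-0.9281713 -0.3768463  5.796487 ]
[-0.66975012  0.71571839 -1.7811187 ] 0.015164353146084827
[0.45264365 0.33156984 0.19983796] 19.3667
```

View pics/s5.png

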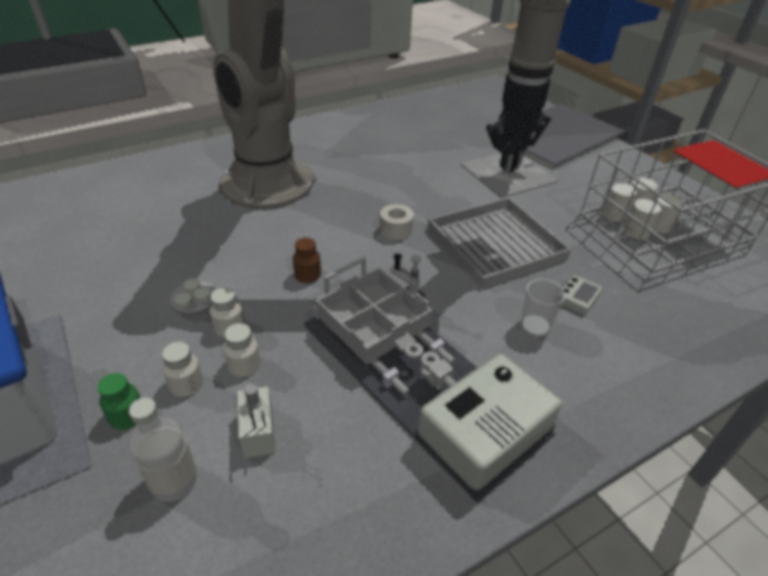

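View pics/t5.png

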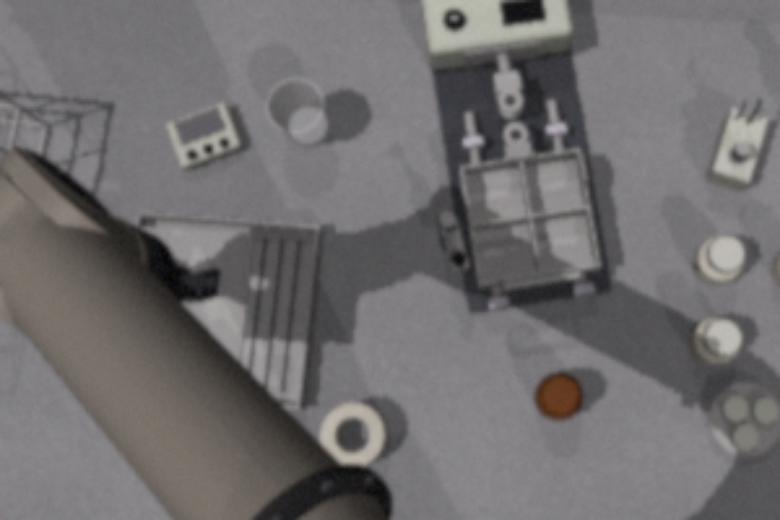

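```bash
python3 - <<'E'
from h import *
p=arm.read_eef_pos();t=np.array([.452,.333])
arm.move_straight(np.r_[t,.06],feed=.12)
print(arm.move_straight(np.r_[t,.029],feed=.03,threshold=4),arm.read_eef_pos(),arm.read_wrist_force())
arm.set_gripper(.045);arm.sleep(.2)
arm.move_straight(np.r_[t,.14],feed=.15)
arm.move_straight(np.r_[.40,.25,.25],feed=.25)
look('w6',['cover_knob']);print(arm.read_clock())
E
```

```text
True [0.45174086 0.33279827 0.03180781] [-0.26104694  0.52580718  4.23501299]
cover_knob 114,177 c0.59 [0.4575 0.3272 0.0198]
23.9083
```

View pics/w6.png

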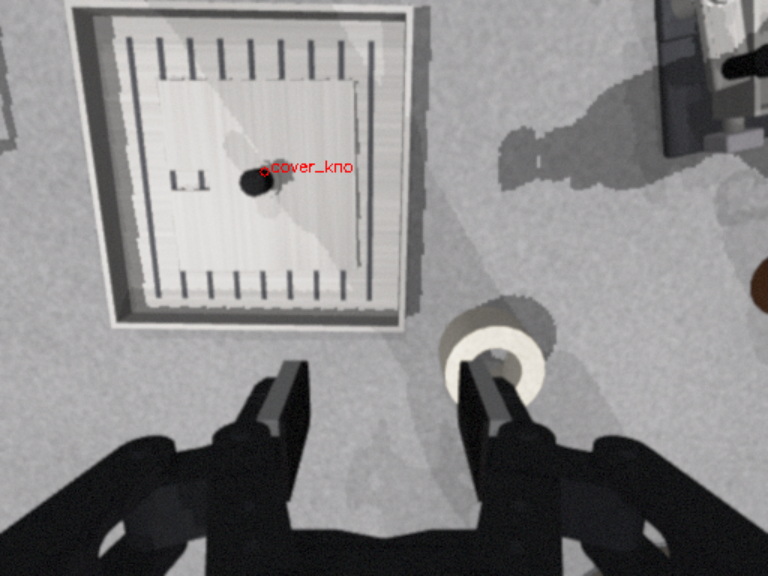

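Cover is flat in the tray. Now the carriage: grip the bail and push it home.

```bash
python3 - <<'E'
from h import *
y=YAW+np.pi/2
arm.move_to(S(-.078,0,.18),Q(y))
print(arm.move_straight(S(-.078,0,.104),feed=.1,threshold=8))
arm.set_gripper(0,60);print(arm.read_finger_gap(),arm.read_wrist_force(),arm.read_eef_pos()-S(-.078,0,.104))
print(arm.move_straight(S(-.045,0,.104),feed=.06,threshold=15),arm.read_wrist_force())
print(arm.move_straight(S(-.035,0,.104),feed=.03,threshold=12),arm.read_wrist_force(),arm.read_eef_pos()-S(-.038,0,.104))
e=arm.read_eef_pos();M=R.from_euler('z',-YAW).as_matrix();print('shaker x',(M@np.r_[e[:2]-C0,0])[:2])
arm.set_gripper(.045)
arm.move_straight(arm.read_eef_pos()+[0,0,.10],feed=.15)
arm.move_to(S(.08,0,.25),Q(YAW))
look('w7',['eye_hole','yoke_hole']);print(arm.read_clock())
E
```

```text
False
0.005535192334732855 [-2.08390796  0.41138729  5.18559352] [ 1.75822381e-04 -5.47632449e-05  5.93115125e-04]
False [1.14029057 1.18181661 4.26081007]
True [-1.38959646  0.04468729  4.61097386] [-0.00188007 -0.00021597  0.00062086]
shaker x [-3.98904678e-02  8.63185990e-05]
eye_hole 210,246 c0.94 [ 0.5942 -0.0042  0.049 ]
yoke_hole 143,251 c0.79 [0.662  0.002  0.0527]
yoke_hole 212,249 c0.73 [ 0.5936 -0.0071  0.0545]
31.1333
```

View pics/w7.png

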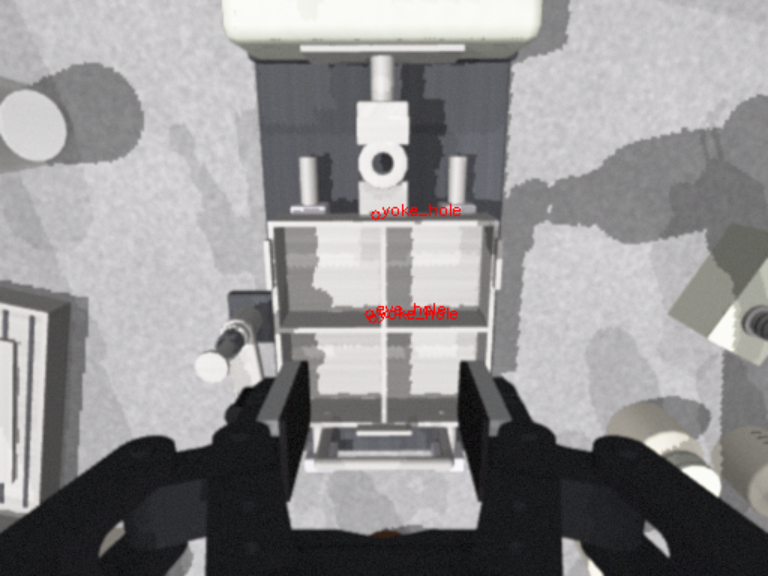

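```bash
python3 - <<'E'
from h import *
f=np.load('w7.npz');p,T,K=f['p'],f['T'],f['K']
save('w7c',cv2.resize(p[60:160,200:310],None,fx=6,fy=6,interpolation=cv2.INTER_CUBIC))
arm.move_to(S(.105,0,.22),Q(YAW)); look('w8')
f=np.load('w8.npz');p=f['p'];
save('w8c',cv2.resize(p[80:220,190:330],None,fx=4,fy=4,interpolation=cv2.INTER_CUBIC))
E
```

```text
(no output)
```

View pics/w7c.png

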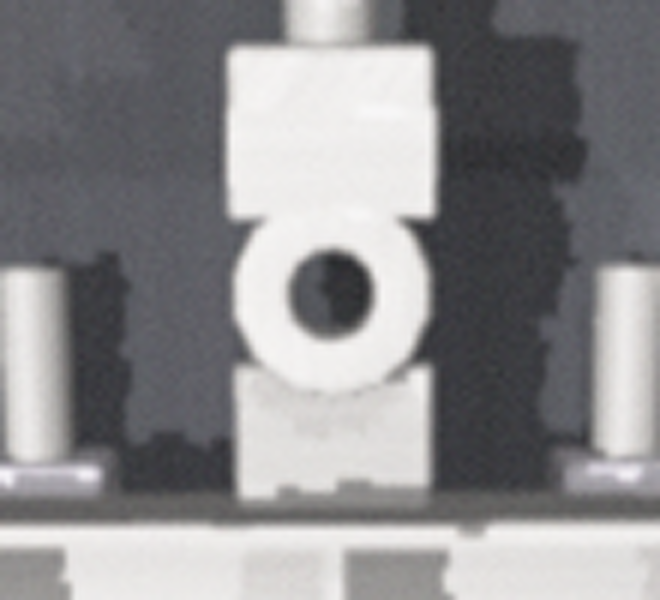

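View pics/w8c.png

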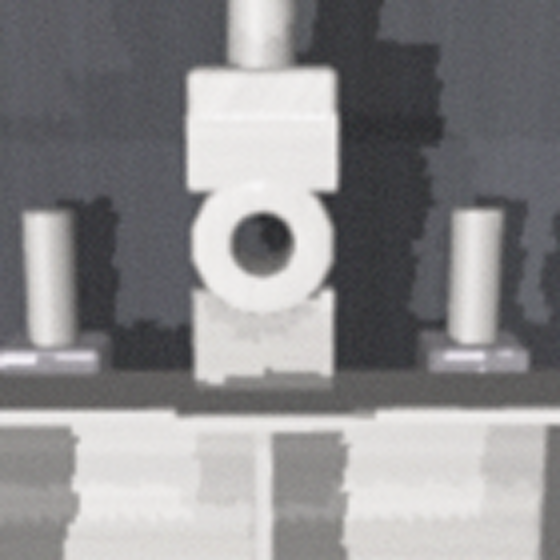

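```bash
python3 - <<'E'
from h import *
f=np.load('w7.npz');T,K=f['T'],f['K']
print('yoke7 hole',at_z(T,K,(60+292/6-.4,200+331/6-.4),.064),'ring',at_z(T,K,(60+298/6-.4,200+332/6-.4),.064))
f=np.load('w8.npz');T,K=f['T'],f['K']
print('yoke8 hole',at_z(T,K,(80+243/4-.4,190+262/4-.4),.064),'ring',at_z(T,K,(80+245/4-.4,190+262/4-.4),.064))
print('pred eye', S(.142,0,.053))
arm.set_gripper(.045)
arm.move_to([.55,-.25,.26],Q(0))
T,K,p,d,o=look('w9',['pin_knob','bottle0_mid','pin_tip'])
save('w9c',cv2.resize(p[0:220,170:390],None,fx=2.7,fy=2.7,interpolation=cv2.INTER_CUBIC))
print(arm.read_clock())
E
```

```text
yoke7 hole [0.69449333 0.00324755 0.064     ] ring [0.69366529 0.00296225 0.064     ]
yoke8 hole [0.69439139 0.00316217 0.064     ] ring [0.6939876  0.00309636 0.064     ]
pred eye [0.69548627 0.00262319 0.053     ]
pin_knob 86,272 c0.92 [ 0.6315 -0.261   0.085 ]
bottle0_mid 280,244 c0.69 [ 0.4389 -0.2357  0.0693]
pin_tip 85,275 c0.91 [ 0.6323 -0.2633  0.0871]
32.9417
```

View pics/w9.png

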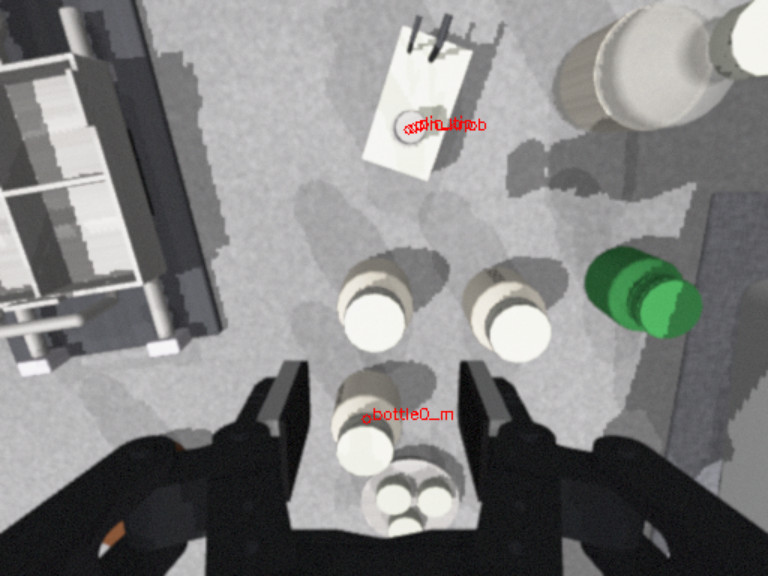

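View pics/w9c.png

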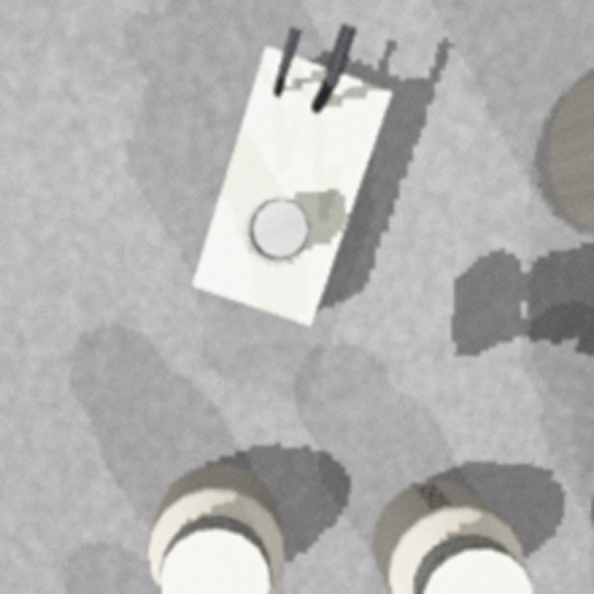

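```bash
python3 - <<'E'
from h import *
f=np.load('w9.npz');T,K=f['T'],f['K'];d=f['d']
r,c=229/2.7-.3,170+278/2.7-.3
print('pin',at_z(T,K,(r,c),.086),at_d(T,K,(r,c),d[int(r),int(c)]))
g=lambda u,v,z:at_z(T,K,(v/2.7-.3,170+u/2.7-.3),z)
B=[g(*q,.052) for q in [(192,286),(265,45),(391,94),(312,326)]]
for i in range(4): e=B[(i+1)%4]-B[i];print(np.linalg.norm(e),np.arctan2(e[1],e[0]))
print('block mid',np.mean(B,0))
# bottle caps z=.078
for u,v in [(374,322),(519,332),(364,449)]: print('cap',at_z(T,K,(v/1.5-.2,u/1.5-.2),.078))
E
```

```text
pin [ 0.6329466  -0.26115452  0.086     ] [ 0.63291163 -0.26110868  0.08699625]
0.08078191064471422 -0.30957227716772945
0.04475312286628322 -1.9028060060787788
0.07970278746911878 2.8335647073786125
0.044865008536306615 1.2628992681353532
block mid [ 0.64628193 -0.2663001   0.052     ]
cap [ 0.51426925 -0.24115272  0.078     ]
cap [ 0.50797373 -0.33460554  0.078     ]
cap [ 0.42124689 -0.23420696  0.078     ]
```

```bash
python3 - <<'E'
from h import *
k=np.array([.6328,-.2611])
arm.move_to(np.r_[k,.15],Q(-.31))
print(arm.move_straight(np.r_[k,.078],feed=.08,threshold=8))
arm.set_gripper(0.0,80);print(arm.read_finger_gap(),arm.read_wrist_force())
arm.move_straight(np.r_[k,.16],feed=.08);print(arm.read_wrist_force(),arm.read_finger_gap())
look('w10')
arm.move_straight(np.r_[k,.23],feed=.15)
arm.move_to(np.r_[.694,.003,.20],Q(YAW))
arm.move_straight(np.r_[.694,.003,.153],feed=.08)
T,K,p,d,o=look('w11')
print(arm.read_eef_pos(),proj(T,K,arm.read_eef_pos()),arm.read_clock())
E
```

```text
False
0.015375503297682976 [-0.64186214 -0.70499106  3.9138657 ]
[-0.84717569  0.51450127 -1.54764112] 0.015687805922103438
[0.69450063 0.00314515 0.15359129] [275.85153411 255.48767395] 38.6583
```

View pics/w10.png

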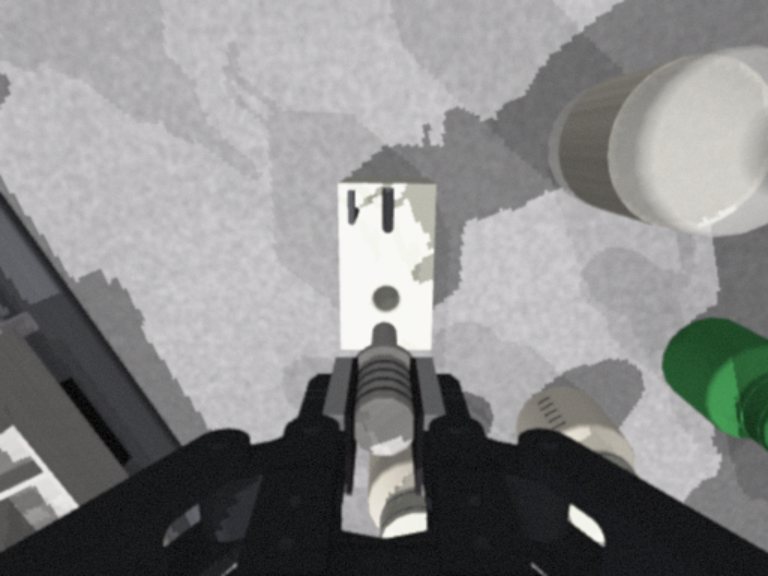

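View pics/w11.png

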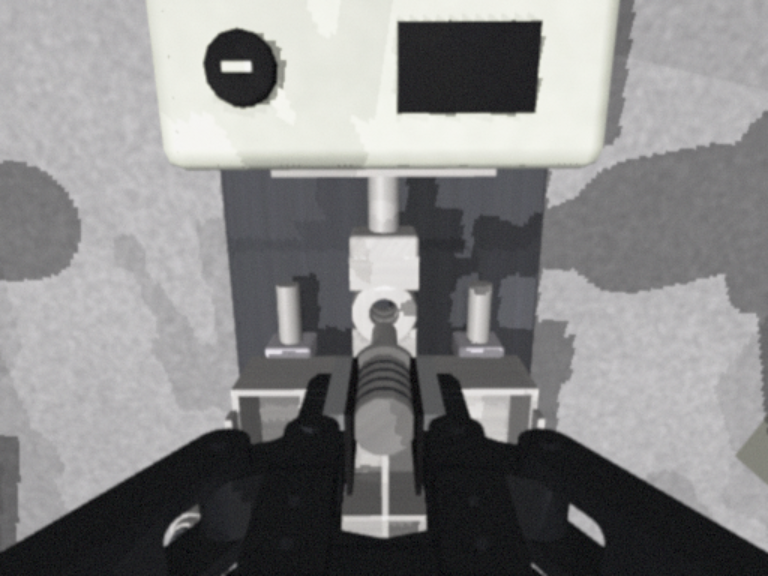

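```bash
python3 - <<'E'
from h import *
f=np.load('w11.npz');T,K,p=f['T'],f['K'],f['p']
e=arm.read_eef_pos()
print('tip pred px',proj(T,K,e-[0,0,.071]),'yoke pred',proj(T,K,[.6942,.0031,.064]))
save('w11c',cv2.resize(p[170:270,210:310],None,fx=6,fy=6,interpolation=cv2.INTER_CUBIC))
E
```

```text
tip pred px [217.48228312 255.51097871] yoke pred [208.43939594 255.50905909]
```

View pics/w11c.png

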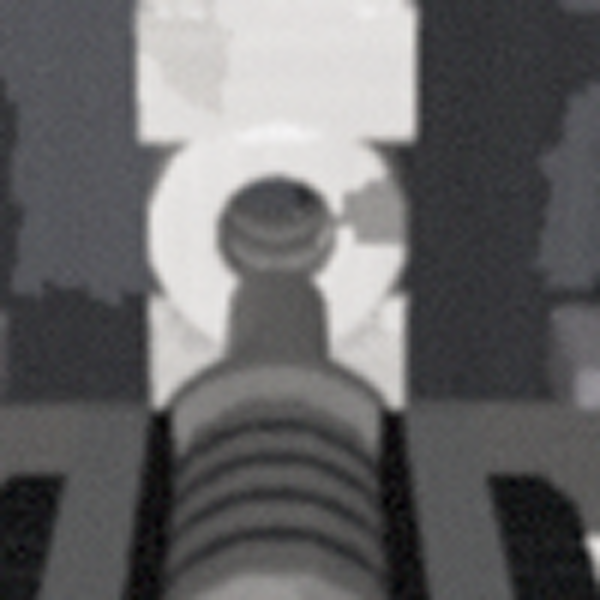

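```bash
python3 - <<'E'
from h import *
f=np.load('w11.npz');T,K,p=f['T'],f['K'],f['p']
e=arm.read_eef_pos();a=np.array([np.cos(YAW),np.sin(YAW),0])
for r in (.010,.011): print(r,proj(T,K,e+a*r+[0,0,-.026]),proj(T,K,e+a*r+[0,0,-.022]))
for r in (0,.002,.003,.004,.005): print(r,proj(T,K,e+a*r+[0,0,-.071]))
for r in (.009,): print('knobtop back',proj(T,K,e+a*r+[0,0,.008]))
E
```

```text
0.01 [229.7828547  255.53152431] [232.98874022 255.53086055]
0.011 [227.83628651 255.5348951 ] [231.00058705 255.53431192]
0 [217.48228312 255.51097871]
0.002 [214.41208123 255.51618352]
0.003 [212.87082404 255.51879636]
0.004 [211.32544071 255.5214162 ]
0.005 [209.77591464 255.52404306]
knobtop back [265.43328948 255.5204435 ]
```

```bash
python3 - <<'E'
from h import *
t=np.array([.6953,.0032])
arm.move_straight(np.r_[t,.139],feed=.05)
T,K,p,d,o=look('w12');save('w12c',cv2.resize(p[170:270,210:310],None,fx=6,fy=6,interpolation=cv2.INTER_CUBIC))
e=arm.read_eef_pos();print(e,arm.read_wrist_force())
E
```

```text
[0.69525352 0.00320813 0.13881378] [-0.46322589  0.19803306 -0.89972755]
```

View pics/w12c.png

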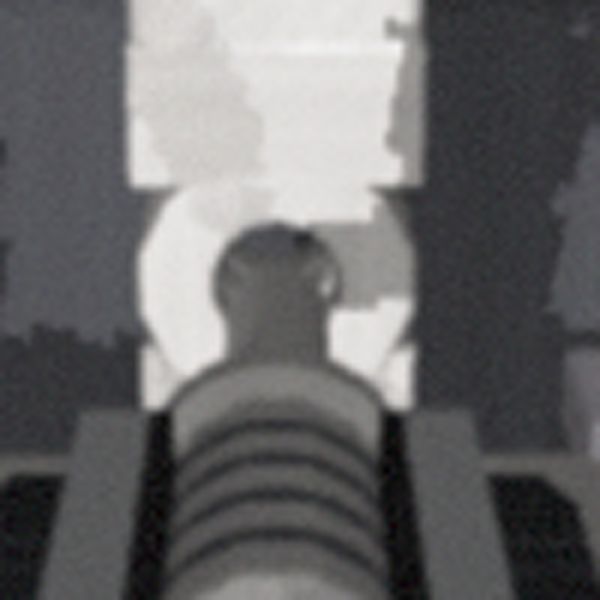

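Tip is over the hole and centred within about 0.5 mm. Lowering.

```bash
python3 - <<'E'
from h import *
t=np.array([.6953,.0032])
for z in (.120,.105,.0925):
    s=arm.move_straight(np.r_[t,z],feed=.03,threshold=6);print(z,s,arm.read_eef_pos(),arm.read_wrist_force())
    if s: break
T,K,p,d,o=look('w13');save('w13c',cv2.resize(p[150:290,190:330],None,fx=4,fy=4,interpolation=cv2.INTER_CUBIC))
E
```

```text
0.12 False [0.69542706 0.0032545  0.12006772] [-0.20752638 -0.43905398 -1.15749076]
0.105 False [0.69539905 0.00324866 0.1049312 ] [-0.13902796  0.25315312 -0.91486962]
0.0925 False [0.6953664  0.00323412 0.0923259 ] [-0.00989837  0.81216505 -1.19093425]
```

View pics/w13c.png

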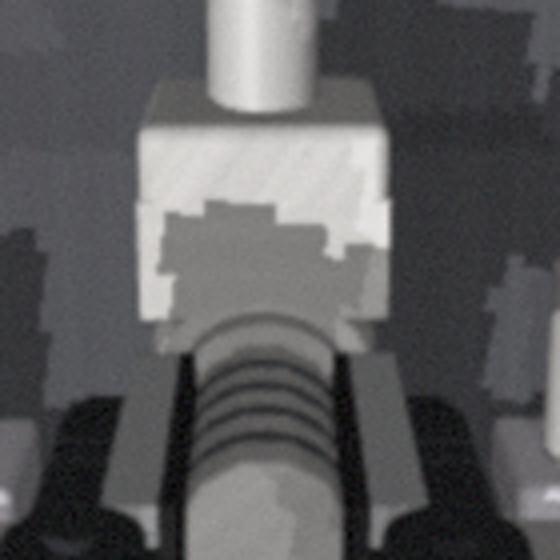

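Went through freely. I'll lower to contact, release, and look.

```bash
python3 - <<'E'
from h import *
t=np.array([.6953,.0032])
s=arm.move_straight(np.r_[t,.0885],feed=.02,threshold=5);print(s,arm.read_eef_pos(),arm.read_wrist_force())
arm.set_gripper(.045);arm.sleep(.2)
arm.move_straight(np.r_[t,.17],feed=.15)
arm.move_to(S(.09,0,.24),Q(YAW))
T,K,p,d,o=look('w14');save('w14c',cv2.resize(p[60:200,170:340],None,fx=4,fy=4,interpolation=cv2.INTER_CUBIC))
p,d=camera('scene');save('s14',cv2.resize(p[190:300,200:330],None,fx=5,fy=5,interpolation=cv2.INTER_CUBIC));print(arm.read_clock())
E
```

```text
True [0.69553274 0.00320084 0.09093064] [-0.61675808 -0.5073447   4.32682387]
43.2333
```

View pics/w14c.png

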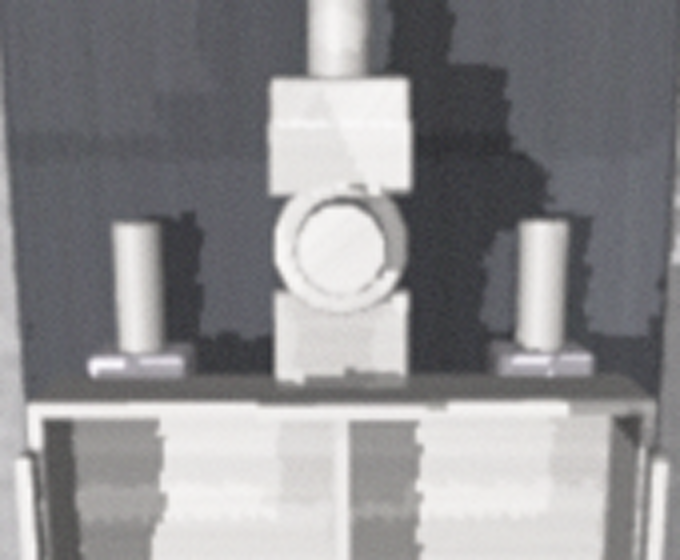

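View pics/s14.png

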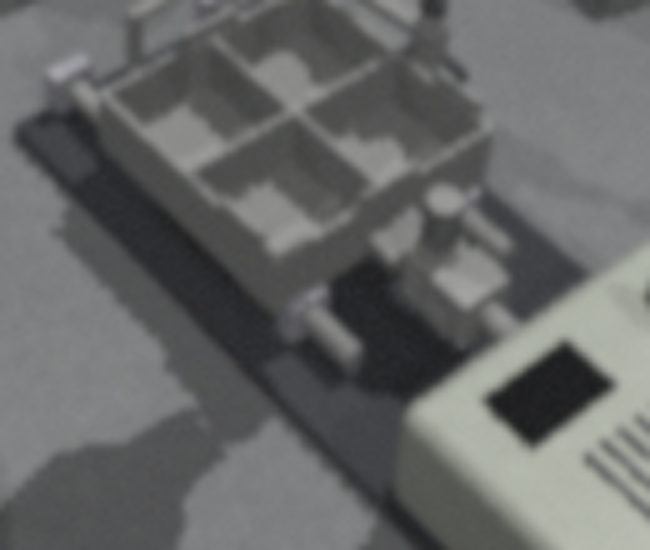

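Pin is seated: contact came at TCP z 0.0909 against the expected 0.090. Now the bottles, finding the caps from depth just before each pick.

```bash
cat >> h.py <<'E'
def caps(name,pos=(.43,-.27,.27),yaw=0.):
    arm.move_to(np.array(pos),Q(yaw))
    T,K,p,d,o=look(name)
    rr,cc=np.mgrid[0:384,0:512]
    dirs=np.stack([(cc-K[0,2])/K[0,0],-(rr-K[1,2])/K[1,1],-np.ones_like(rr,float)],-1)
    P=T[:3,3]+(dirs@T[:3,:3].T)*d[...,None]
    m=((abs(P[...,2]-.078)<.005)&(d>0)&(p.min(2)>120)).astype(np.uint8)
    m=cv2.morphologyEx(m,cv2.MORPH_OPEN,np.ones((3,3)))
    n,L,st,ce=cv2.connectedComponentsWithStats(m);res=[]
    for i in range(1,n):
        if st[i,4]<150: continue
        cs,_=cv2.findContours((L==i).astype(np.uint8),cv2.RETR_EXTERNAL,cv2.CHAIN_APPROX_NONE)
        (x,y),r=cv2.minEnclosingCircle(max(cs,key=len)); w=at_z(T,K,(y,x),.078)
        zc=P[L==i].mean(0)
        res.append(w);print('cap px %.0f,%.0f r%.1f n%d'%(y,x,r,st[i,4]),np.round(w,4),'diam %.3f'%(2*(r+.5)*np.median(d[L==i])/K[0,0]),np.round(zc,4))
    return res
E
python3 - <<'E'
from h import *
f=np.load('w7.npz');T,K=f['T'],f['K'];print('cross',at_z(T,K,(328/1.5,384/1.5),.072),S(.04,0,0))
caps('w15',pos=(.46,-.27,.27));print(arm.read_clock())
E
```

```text
cross [ 0.59450508 -0.01424618  0.072     ] [ 0.59478909 -0.01362727  0.        ]
cap px 119,227 r22.4 n1528 [ 0.5138 -0.2412  0.078 ] diam 0.042 [ 0.5137 -0.2413  0.0783]
cap px 127,328 r22.5 n1499 [ 0.5071 -0.3347  0.078 ] diam 0.042 [ 0.507  -0.3346  0.0783]
cap px 215,222 r20.0 n1195 [ 0.42   -0.2345  0.078 ] diam 0.041 [ 0.4202 -0.2345  0.0783]
cap px 286,507 r34.7 n386 [ 0.3418 -0.5346  0.078 ] diam 0.075 [ 0.3358 -0.5364  0.0773]
44.5083
```

View pics/w15.png

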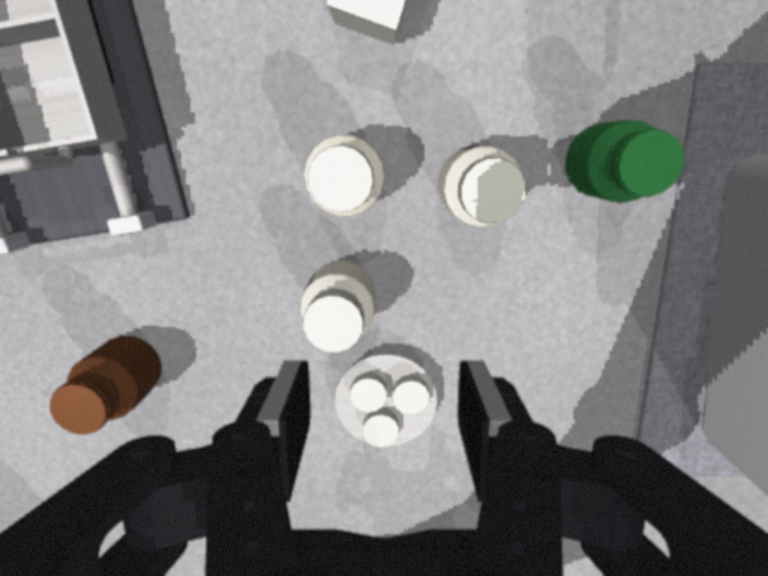

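Three cream bottles at pixels (340,178), (490,188) and (333,322), with diameter and height as given. The fourth blob, at the right edge, is not a bottle. Bottle A goes to the front-left compartment.

```bash
cat >> h.py <<'E'
C1=np.array([.5942,-.0138])
def pick(b,yaw):
    b=np.array(b[:2])
    arm.set_gripper(.062,40)
    arm.move_to(np.r_[b,.15],Q(yaw))
    s=arm.move_straight(np.r_[b,.072],feed=.1,threshold=6);print('down',s,arm.read_eef_pos()[2])
    arm.set_gripper(0.,40);print('gap',arm.read_finger_gap())
    arm.move_straight(np.r_[b,.235],feed=.15);print('lift F',arm.read_wrist_force(),arm.read_finger_gap())
def carry(ix,iy,yaw):
    arm.move_straight(S(ix*.0335,iy*.0335,.235,C1),Q(yaw),feed=.25)
def put(ix,iy):
    t=S(ix*.0335,iy*.0335,0,C1)[:2]
    arm.move_straight(np.r_[t,.165],feed=.15)
    s=arm.move_straight(np.r_[t,.122],feed=.06,threshold=5);print('enter',s,arm.read_eef_pos(),arm.read_wrist_force())
    if s: return
    s=arm.move_straight(np.r_[t,.104],feed=.03,threshold=4);print('floor',s,arm.read_eef_pos(),arm.read_wrist_force())
E
python3 - <<'E'
from h import *
pick((.5138,-.2412),YAW+np.pi/2);carry(1,1,YAW+np.pi/2)
look('w16');put(1,1);print(arm.read_clock())
look('w17')
E
```

```text
down False 0.07256783971789708
gap 0.038999420210907444
lift F [-0.35587852  0.44959038 -1.16369984] 0.03840108954486867
enter False [0.62223033 0.02470391 0.12224206] [-0.91245833  0.57857211 -1.35113777]
floor True [0.62147608 0.02447171 0.10955148] [-1.40611256 -0.50295944  3.6873098 ]
51.9917
```

View pics/w16.png

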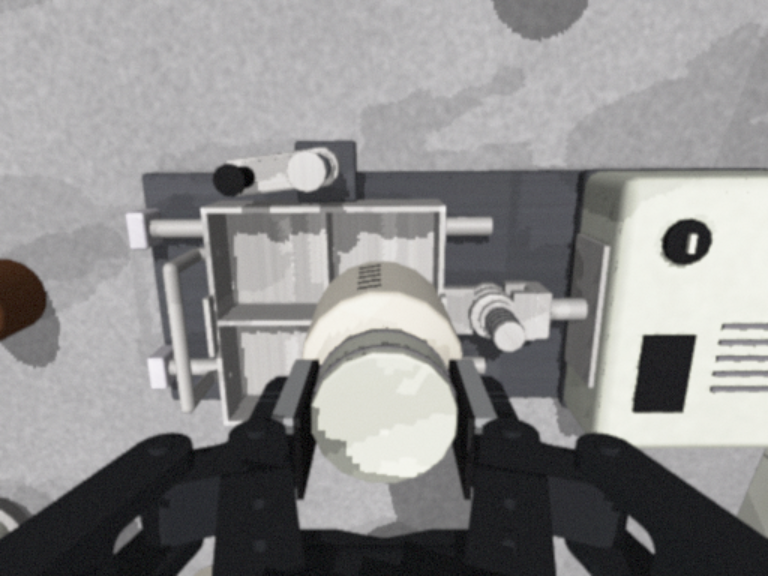

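View pics/w17.png

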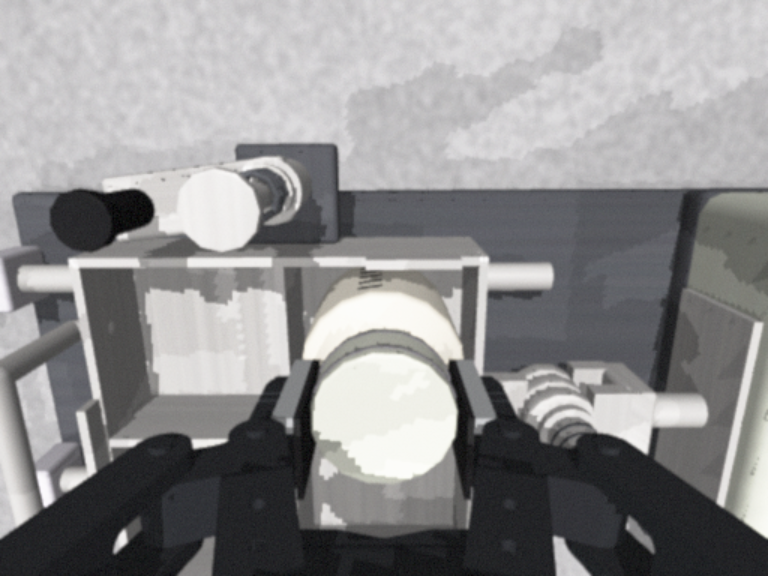

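Resting on the floor (0.1096 against the expected 0.1096). Releasing, then re-looking at the others.

```bash
python3 - <<'E'
from h import *
arm.set_gripper(.052);arm.sleep(.1)
p=arm.read_eef_pos();arm.move_straight(p+[0,0,.12],feed=.15)
b=caps('w18',pos=(.46,-.27,.27));print(arm.read_clock())
E
```

```text
cap px 104,295 r23.0 n1583 [ 0.5266 -0.3042  0.078 ] diam 0.042 [ 0.5265 -0.3042  0.0784]
cap px 214,221 r20.1 n1199 [ 0.4207 -0.2348  0.078 ] diam 0.041 [ 0.4202 -0.2346  0.0783]
cap px 286,508 r38.1 n396 [ 0.3416 -0.5357  0.078 ] diam 0.082 [ 0.3345 -0.5366  0.0774]
54.7
```

View pics/w18.png

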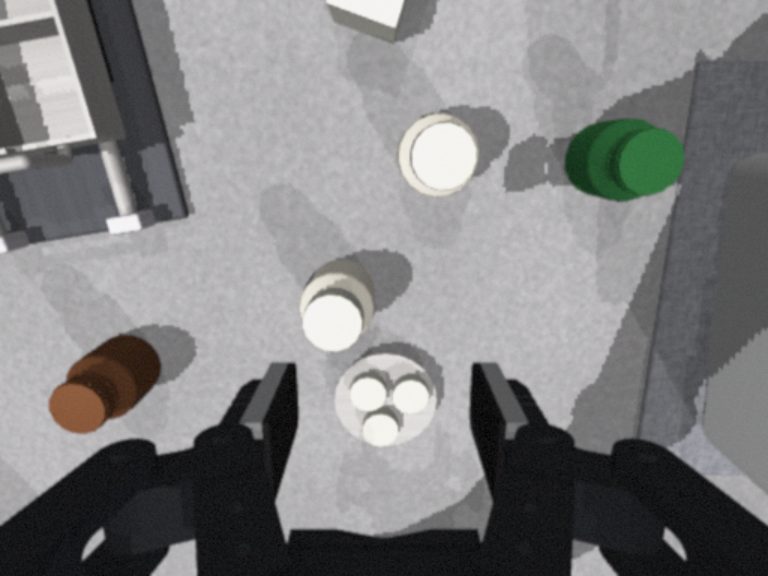

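Bottle B has been knocked to (0.527, -0.304) and still stands upright. I'll pick it at its new place.

```bash
python3 - <<'E'
from h import *
y=YAW+np.pi/2
pick((.5266,-.3042),y);carry(1,-1,y);put(1,-1);look('w19');print(arm.read_clock())
E
```

```text
down False 0.07261943922887841
gap 0.03879845125023889
lift F [-0.60132576 -0.56348253 -0.84532778] 0.038827926380391446
enter False [ 0.63293354 -0.04148481  0.12225099] [ 0.95041008  0.19731309 -1.05594973]
floor True [ 0.63219045 -0.04168318  0.10960459] [-0.61171649 -0.15377302  4.62060181]
62.2
```

View pics/w19.png

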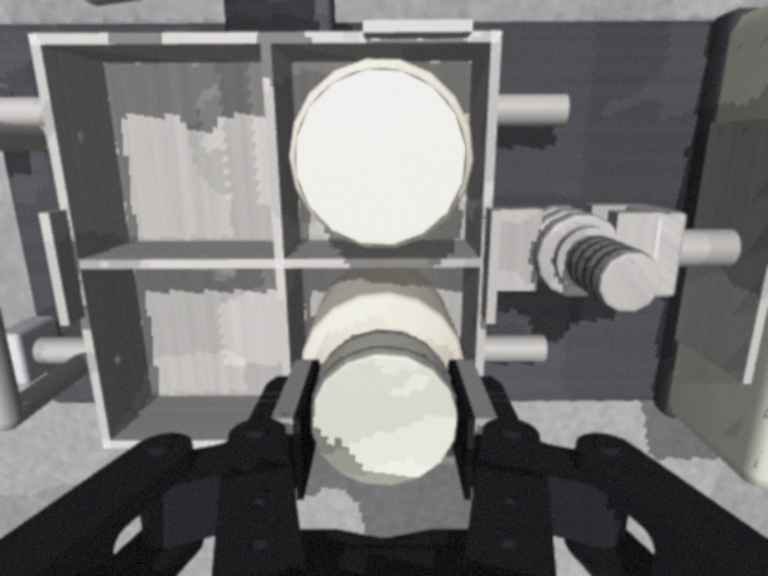

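```bash
python3 - <<'E'
from h import *
arm.set_gripper(.052);arm.sleep(.1)
p=arm.read_eef_pos();arm.move_straight(p+[0,0,.12],feed=.15)
b=caps('w20',pos=(.42,-.25,.27))
c=min(b,key=lambda w:np.hypot(w[0]-.4205,w[1]+.2347));print('use',c)
if np.hypot(c[0]-.4205,c[1]+.2347)<.006:
    pick(c,YAW);carry(-1,-1,YAW);put(-1,-1);look('w21')
print(arm.read_clock())
E
```

```text
cap px 175,240 r20.8 n1339 [ 0.4202 -0.2344  0.078 ] diam 0.041 [ 0.4201 -0.2344  0.0783]
use [ 0.42021853 -0.23436954  0.078     ]
down False 0.07267720555878418
gap 0.0390298472863158
lift F [-0.78473505 -0.09782587 -1.21576695] 0.038453968148570834
enter False [ 0.5667775  -0.05223824  0.12220182] [ 0.35648228 -0.4872676  -1.37467357]
floor True [ 0.5665324  -0.05162102  0.10953712] [0.49853381 0.26566781 2.19981644]
71.125
```

View pics/w21.png

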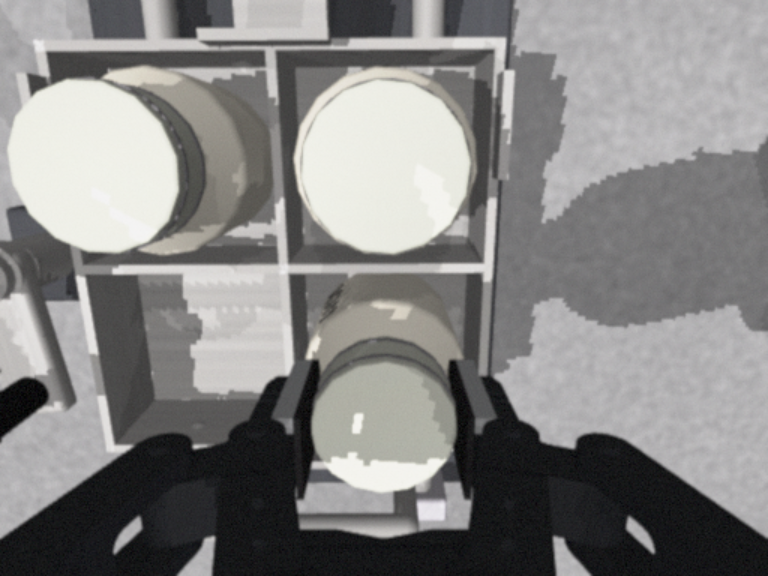

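Released next; then a final check of everything from a clear pose.

```bash
python3 - <<'E'
from h import *
arm.set_gripper(.052);arm.sleep(.1)
p=arm.read_eef_pos();arm.move_straight(p+[0,0,.16],feed=.15)
arm.move_to(S(.0,0,.32),Q(YAW));look('w22')
arm.move_to([.35,-.35,.32],Q(0))
p,d=camera('scene');save('s22',cv2.resize(p[100:300,150:420],None,fx=2.9,fy=2.9,interpolation=cv2.INTER_CUBIC))
p,d=camera('top');save('t22',cv2.resize(p,None,fx=1.5,fy=1.5))
f=np.load('w22.npz');p,d,T,K=[f[k] for k in 'pdTK']
for n,P in [('FL',S(.0335,.0335,.115,C1)),('FR',S(.0335,-.0335,.115,C1)),('RR',S(-.0335,-.0335,.115,C1)),('pin',np.array([.6942,.0031,.098]))]:
    r,c=np.round(proj(T,K,P)).astype(int);print(n,r,c,at_d(T,K,(r,c),d[r,c]))
print(arm.read_clock(),arm.read_wrist_force())
E
```

```text
FL 96 221 [0.62199127 0.02480112 0.11484103]
FR 96 292 [ 0.63286848 -0.04110603  0.11422017]
RR 167 290 [ 0.56620732 -0.05191513  0.11629262]
pin 20 256 [0.69431194 0.00339234 0.09892958]
74.675 [-0.44029455 -0.08525351  0.66676506]
```

View pics/w22.png

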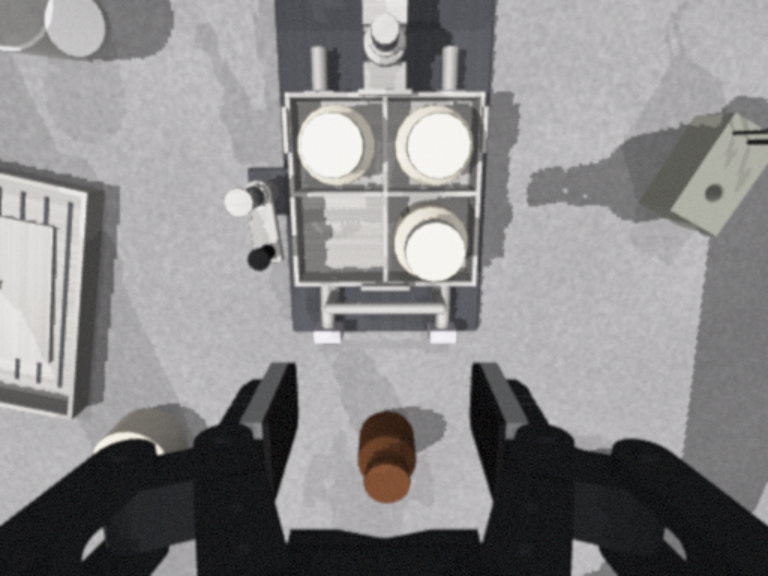

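View pics/s22.png

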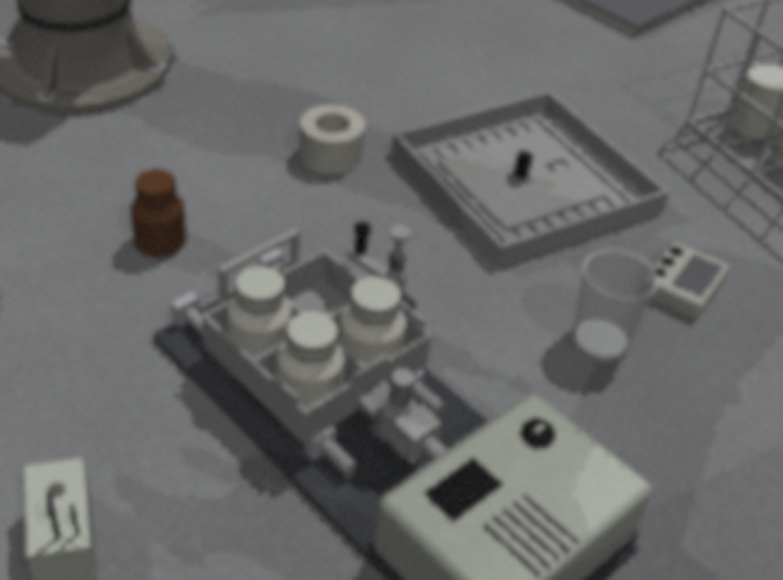

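View pics/t22.png

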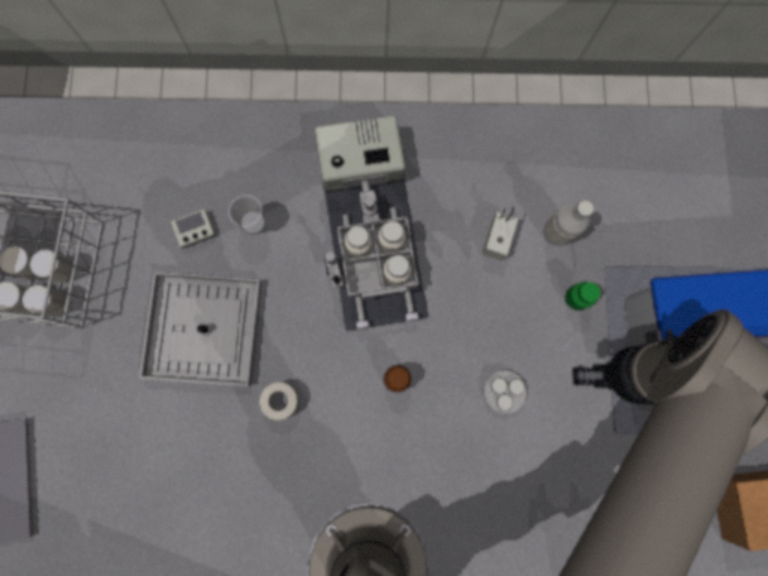

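All checks agree: cap tops are at about 0.115, the pin top at 0.099, the cover is flat and the finger is aside. Handing in.

```bash
python3 - <<'E'
from h import *
arm.sign_off()
E
```

```text
the job is handed in; nothing more can be done
```

The shaker is set up for a run, and I handed the job in at about 75 s on the robot's clock; sign-off gives no verdict.

- **Finger:** I lifted it, swung it 1.45 rad and let it down with the cover still in place. It still points aside.
- **Cover:** It lies flat and central in the draining tray.
- **Carriage:** I pushed it about 38 mm by my estimate, until it met its end stop. Seen from above, the eye and yoke holes were in line before I inserted the pin.
- **Pin:** It passed through both ears and the eye without resistance, and its flange sits on the upper ear. Its top measured 0.099 m, against 0.098 m expected.
- **Bottles:** All three cream-coloured bottles stand upright on the floor of their own compartments, with cap tops at 0.114–0.116 m (0.115 m expected). One had been knocked aside partway through the run, so I located it again before picking it up.

In the last pictures the beaker, timer, disinfectant bottle and the brown and green look-alikes stood where they were. The robot was clear of everything. No check failed. The one odd reading was the gripper gap, 2–3 mm under the true size on the two knobs and the handle bar, but every grip held.

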